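Nest the kidney dishes on the sloping stand and lock the stack

ROBOT

A 7-joint arm with a two-finger parallel gripper is mounted at the origin on the work surface; the furniture and walls round the work are solid. World frame = base frame: x ahead of the robot, y to its left, z up, the work surface at z = 0. Lengths are in m, angles in rad, forces in N, time in s.
With the tool pointing down it reaches from about 0.4 to 0.85 m from the base axis. Payload 10.4 kg.
Tool frame: the origin (TCP) lies on the centre line of the jaws, within the pads' length; the fingertips stand 22 mm ahead of it and the grasp point (between the pads) lies 3 mm ahead of it; z points along the fingers, y is the line along which they close (so a half turn about z gives the same grasp; the last joint's range is limited). The gripper opens to 87 mm and grips with 3 to 60 N. Pads are 19 mm wide; open, the fingers measure 117 mm over their backs; the gripper's body (75 mm by 190 mm) begins 51 mm behind the grasp point.
Start: joints at [1.236, 0.332, -0.065, 1.46, 0.022, 1.35, -0.088], TCP at [0.192, -0.595, 0.245] pointing down, gripper open.
Joint ranges: [-2.6, 2.6], [-0.5, 2.12], [-1.47, 1.34], [0.16, 2.42], [-1.27, 4.41], [0.06, 2.06], [-2.6, 2.6]. Speed limits (rad/s): [2.22, 2.22, 2.79, 2.79, 3.14, 3.14, 3.14].

INTERFACE

Orientations are given as a unit quaternion [x, y, z, w].
In Python, from bench import r gives the robot as it stands.
- The arm moves only by the shell command python3 jog.py [FORCE], which reads ROWS from standard input. ROWS is one flat JSON list of numbers that holds 1 to 12 rows one after another, with no inner brackets; each row has 5 numbers: dx, dy, dz in units of 25 mm, then a turn about the tool's z in rad, then the finger opening in m; each row is the pose to reach, as a shift and turn from the pose commanded when the command began, along the tool's axes at that moment; what a row does not reach only later rows make up. A row lasts 1/10 s, in which the tool goes at most 0.05 m and 0.15 rad, less where a joint would pass 70% of its speed; a pose out of reach is approached as far as the arm can. The fingers move at their own pace and stop on an object; FORCE is the grip in N (left out, the last holds). Time passes only in rows, so rows that do not move let the fingers close. It prints the time, the measured TCP pose, the force, the opening and the grip force at its end. Input that does not fit is refused with a message, and nothing moves.
- r.read_state(): the state, without advancing time (a new reading comes with each control period).
- r.camera(name): name is "side" or "top"; returns a dict with "img" (400x640x3 uint8, red, green, blue), "fx", "fy", "cx", "cy" (pixels), "pose" (4x4, takes a point from camera to world coordinates). Camera axes: x right, y down, z forward; pixel columns grow to the right and rows downward; lengths in m; the calibration is good to about 2 mm. A picture is of the moment at which its call begins. There is no depth.
- r.close_job(): hands the job in; it is judged then, once.
The state is a dict: "time": time; "joint_positions": joint angles; "joint_vel": joint speeds; "joint_torque": joint torques, N m; "ee_pos": TCP position; "eef_rot": TCP orientation; "ft_force": force on the tool from outside, world axes, zero at the start; "torque": the same for the moment, N m; "width": finger opening in m; "grip_force": force on a finger pad.
Only numpy, scipy, OpenCV 4.12 (cv2) and the standard library are available. Lean on these libraries where they do the work, as an engineer would, in place of code of your own. Each camera call takes 0.05 s, during which the arm holds its last target. There are 200 camera calls.

TASK

Stow the two loose kidney-shaped dishes: nest them one after the other on the kidney dish that is fixed on the sloping stand, each turned so that its outline matches the one below and it sits fully home. Then swing the wire bail over from the back of the stand until it rests on the rim of the top dish, and let go. Leave the straight-sided oblong dish and the other things on the bench as they are.

Things in the scene. Friction and masses are not known exactly. Their poses are not given: they have to be found in the camera images.
- dish_a: Loose kidney-shaped steel dish, 149 mm long, 40 mm high, upright on the bench, 0.10 to 0.20 kg. Origin: underside, middle of the waist; z up, y along its length, +x the bulging side, -x the hollow side. Outline at the rim: band of half-width 30 mm round an arc of radius 62 mm, end centres at x -19, y +-45 mm; at the waist 60 mm across (x -30 to +30). Rim and nesting: see dish_b.
- dish_b: A second loose dish, the same as dish_a; either may go first. The rim is a vertical skirt 14 mm high (z 26 to 40 mm), 4.5 mm thick; below it a 2 mm wall tapers in to 16 mm half-width at the floor. Nested on another, a dish sits 14 mm higher along z, skirt on rim, with 2 mm play round the wall, and only hollow side over hollow side.
- dish_base: The same kind of dish, screwed to the sloping board of the stand (fixed; the stand's place and heading vary). Origin and axes as dish_a: y level, z leans 30 degrees from vertical to the robot's side, x rises 30 degrees up the slope; hollow side (-x) down the slope. Rim 40 mm above the origin along its z.
- stand: Plywood stand, fixed, carries dish_base and the bail. Origin on the bench 70 mm under dish_base's origin, z up. The sloping board ends 76 mm down the slope from dish_base's origin (10 mm high lip there) and 90 mm to either side; the upright for the bail stands 75 to 89 mm up the slope, 64 mm high along dish_base's z.
- bail_grip (a point): Middle of the rubber sleeve (13 mm diameter, 48 mm long, lying along dish_base's y) on the cross bar of the U-shaped wire bail, 137 mm from its hinge; legs of 7 mm wire 32 mm to either side.
- bail_hinge (a point): The bail's hinge axis (along dish_base's y) at the top of the upright, at x 82, y 0, z 71.5 mm in dish_base's frame.
- bail (a joint): Bail angle, rad: 0 when the bail points down the slope (along -x of dish_base), level on the rim of the top of two dishes nested on dish_base; grows as it swings up and back, starts at 2.2 to 2.5, stop at 2.75 (and -0.2). A stiff hinge: about 1 N at the bar moves it, and it stays where it is left.
- oblong_dish: Bystander: loose steel dish of the same height and width but straight-sided with round ends, 152 mm long, 60 mm across, 40 mm high. Origin: centre of the underside, y along its length.
- chalk: Bystander: white stick of chalk, 75 mm, on the bench. Origin: centre of the underside.
- glue_tin: Bystander: yellow tin, 70 mm across, 71 mm high, behind the vice. Origin: centre of the underside.
- oil_bottle: Bystander: white plastic bottle, 54 mm across, 158 mm high, at the back. Origin: centre of the underside.

How it is judged:
By the outcome, as a careful person would: the job done as asked, in the order asked, and still so for the second after the job is handed in, with the robot touching nothing.
It also fails if it takes over 72 s, if anything falls off the work surface, if the arm or the gripper's body presses on something with over 40 N, if the wrist force passes 120 N, or if a joint passes its speed limit or range.

## Working session

There is one attempt and no reset: what is moved stays moved. The work goes in short steps, Python scripts to look and compute and a shell command to move; the robot and the scene stay as the last step left them, time stands still between calls to the robot, and variables do not carry over. Pictures are saved under pics/ and viewed, at most 10 in all, crops included, and the job is handed in when it is done.

```bash
ls; mkdir -p pics
python3 - <<'E'
from bench import r
import cv2,numpy as np
for n in("top","side"):
    c=r.camera(n); cv2.imwrite(f"pics/{n}0.png",c["img"][:,:,::-1]); print(n,c["fx"],c["fy"],c["cx"],c["cy"],np.round(c["pose"],4).tolist())
s=r.read_state();print(s)
E
```

```text
bench.py
jog.py
pics
top 451.2450175063225 451.2450175063225 322.3468935050757 202.3391931181055 [[-0.0259, -0.9959, 0.0872, 0.4687], [-0.9996, 0.027, 0.0121, 0.0247], [-0.0144, -0.0868, -0.9961, 1.2659], [0.0, 0.0, 0.0, 1.0]]
side 499.7348552060361 499.7348552060361 317.0994257630652 212.74504361466438 [[0.9994, -0.0325, 0.0114, 0.5511], [-0.0263, -0.5053, 0.8625, -1.0813], [-0.0223, -0.8623, -0.5059, 0.7727], [0.0, 0.0, 0.0, 1.0]]
{'time': 0.1, 'joint_positions': array([ 1.23642087,  0.33282634, -0.06470419,  1.46083621,  0.02158756,
        1.34988488, -0.08848129]), 'joint_vel': array([-0.0014636 , -0.00137122,  0.0006786 , -0.0022907 ,  0.0004485 ,
        0.00056834, -0.00086466]), 'joint_torque': array([ 4.87048055e-04, -6.24542499e+01,  2.36911996e-02, -3.90719926e+01,
       -6.16236334e-02,  3.66373127e-02,  1.03878431e-04]), 'ee_pos': array([ 0.19162911, -0.5945762 ,  0.24383254]), 'eef_rot': array([ 9.87870893e-01,  1.55276212e-01, -1.18336830e-04, -6.18773229e-04]), 'ft_force': array([-0.55216432,  0.49324186,  0.37654853]), 'torque': array([0.02827641, 0.00700599, 0.04431456]), 'grip_force': 0.0, 'width': 0.08701210621619286}
```

View pics/top0.png

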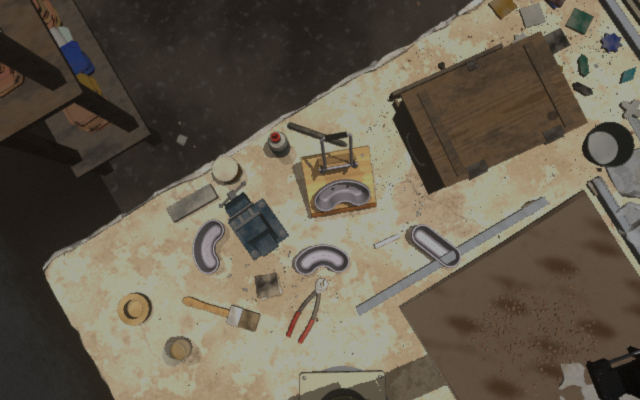

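View pics/side0.png

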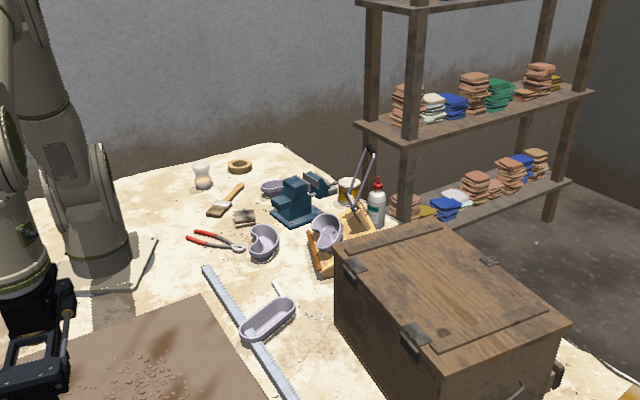

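Top view: loose dishes at (208,247), left of the vice, and (320,262). The base dish is at (340,197), the bail bar near (337,165), and the oblong dish at (433,246). I'll enlarge.

Run:
```python
import cv2
a=cv2.imread("pics/top0.png")[125:285,180:380]
cv2.imwrite("pics/c1.png",cv2.resize(a,None,fx=3.7,fy=3.7,interpolation=cv2.INTER_CUBIC))
```

```text
(no output)
```

View pics/c1.png

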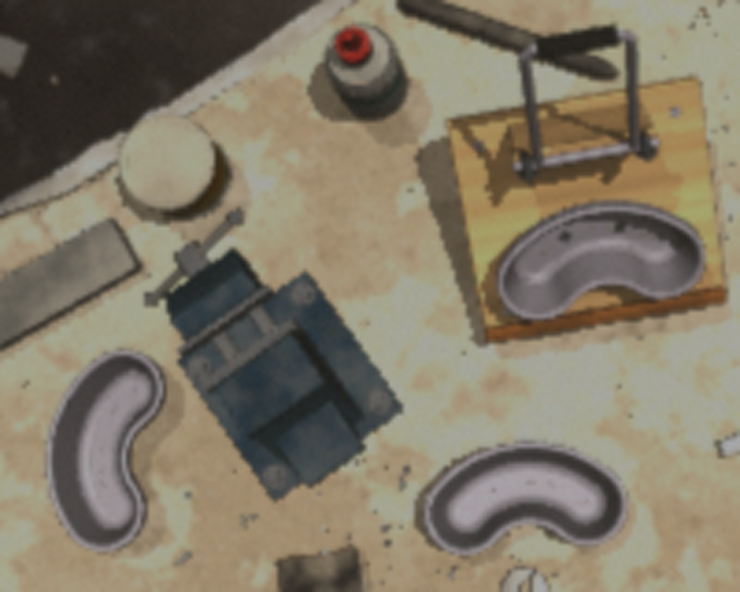

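The enlarged crop shows the left dish opening towards the vice, with its waist near crop (85,455). The middle dish opens towards the robot, and the base dish is on the board with its hollow side down the slope. Next I'll fit the outline models.

```bash
cat > h.py <<'E'
import numpy as np,cv2
from scipy.optimize import minimize
from bench import r
def outline(hw=.030,n=24):
    A=np.arcsin(45/62);c=np.array([-.062,0]);P=[]
    for a in np.linspace(-A,A,n):P.append(c+(.062+hw)*np.array([np.cos(a),np.sin(a)]))
    e=c+.062*np.array([np.cos(A),np.sin(A)])
    for a in np.linspace(A,A+np.pi,n):P.append(e+hw*np.array([np.cos(a),np.sin(a)]))
    for a in np.linspace(A,-A,n):P.append(c+(.062-hw)*np.array([np.cos(a),np.sin(a)]))
    e=c+.062*np.array([np.cos(A),-np.sin(A)])
    for a in np.linspace(np.pi-A,2*np.pi-A,n):P.append(e+hw*np.array([np.cos(a),np.sin(a)]))
    return np.array(P)
def proj(cam,X):
    M=np.linalg.inv(cam["pose"]);p=np.asarray(X)@M[:3,:3].T+M[:3,3]
    return p[:,:2]/p[:,2:]*[cam["fx"],cam["fy"]]+[cam["cx"],cam["cy"]]
def ray(cam,px,z):
    d=np.array([(px[0]-cam["cx"])/cam["fx"],(px[1]-cam["cy"])/cam["fy"],1]);P=cam["pose"]
    d=P[:3,:3]@d;o=P[:3,3];return o+d*(z-o[2])/d[2]
def Rz(a):
    c,s=np.cos(a),np.sin(a);return np.array([[c,-s,0],[s,c,0],[0,0,1]])
TILT=np.array([[.75**.5,0,-.5],[0,1,0],[.5,0,.75**.5]])
def world(p,L,base):  # p=x,y,heading of origin; L local pts
    R=Rz(p[2])@(TILT if base else np.eye(3));return np.asarray(L)@R.T+[p[0],p[1],.07 if base else 0]
def sil(cam,p,base,K,x0,y0,shape,zs):
    m=np.zeros(shape,np.uint8)
    o=outline()
    for z in zs:
        q=(proj(cam,world(p,np.c_[o,np.full(len(o),z)],base))-[x0,y0]+.5)*K-.5
        cv2.fillPoly(m,[np.round(q*16).astype(np.int32)],255,shift=4)
    return m
def fit(cam,p0,base,zs=(.026,.033,.040),K=6,pad=12,thr=55):
    o=outline();q=proj(cam,world(p0,np.c_[o,np.full(len(o),.04)],base))
    x0,y0=np.floor(q.min(0)).astype(int)-pad;x1,y1=np.ceil(q.max(0)).astype(int)+pad
    im=cv2.resize(cam["img"][y0:y1,x0:x1],None,fx=K,fy=K,interpolation=cv2.INTER_CUBIC)
    S=cv2.cvtColor(im,cv2.COLOR_RGB2HSV)[...,1]
    m=(S<thr).astype(np.uint8)*255
    m=cv2.morphologyEx(m,cv2.MORPH_OPEN,np.ones((7,7)))
    n,l,st,_=cv2.connectedComponentsWithStats(m);k=1+np.argmax(st[1:,4])
    cs,_=cv2.findContours((l==k).astype(np.uint8),cv2.RETR_EXTERNAL,cv2.CHAIN_APPROX_NONE)
    m=cv2.drawContours(np.zeros_like(m),cs,-1,255,-1)
    f=lambda p:1-np.count_nonzero(m&sil(cam,p,base,K,x0,y0,m.shape,zs))/np.count_nonzero(m|sil(cam,p,base,K,x0,y0,m.shape,zs))
    best=None
    for dp in (0,.15,-.15):
        s=np.array(p0)+[0,0,dp];sim=np.vstack([s]+[s+d for d in np.diag([.01,.01,.15])])
        b=minimize(f,s,method="Nelder-Mead",options=dict(initial_simplex=sim,xatol=1e-5,fatol=1e-5,maxiter=300))
        if best is None or b.fun<best.fun:best=b
    vis=im[...,::-1].copy();cv2.drawContours(vis,cs,-1,(0,255,0),1)
    c2,_=cv2.findContours(sil(cam,best.x,base,K,x0,y0,m.shape,zs),cv2.RETR_EXTERNAL,cv2.CHAIN_APPROX_NONE);cv2.drawContours(vis,c2,-1,(0,0,255),1)
    return best.x,best.fun,vis
E
cat > f0.py <<'E'
from h import *
c=r.camera("top");s=r.camera("side")
def crop(x,y):return(180+x/3.7,125+y/3.7)
A=ray(c,crop(85,455),.04);B=ray(c,crop(525,485),.04);D=ray(c,crop(600,240),.11)
print(A,B,D)
V=[]
for n,p,b in(("A",[A[0],A[1],1.5],0),("B",[B[0],B[1],0.0],0),("base",[D[0]+.02,D[1],-.1],1)):
    for nm,cam in(("top",c),("side",s)):
        x,e,v=fit(cam,p,b);print(n,nm,np.round(x,4),round(e,3));V.append(cv2.resize(v,(260,290)))
cv2.imwrite("pics/fit.png",np.vstack([np.hstack(V[::2]),np.hstack(V[1::2])]))
E
python3 f0.py
```

```text
[0.46053798 0.36671395 0.04      ] [0.43048038 0.04462069 0.04      ] [ 0.60075004 -0.0130968   0.11      ]
A top [0.4694 0.368  1.4048] 0.342
A side [0.3892 0.3495 2.4638] 0.699
B top [0.4355 0.0473 0.0798] 0.461
B side [ 0.4316 -0.029  -1.1277] 0.53
base top [ 0.616  -0.0058  0.1719] 0.06
base side [ 6.127e-01 -3.000e-04  2.138e-01] 0.481
```

View pics/fit.png

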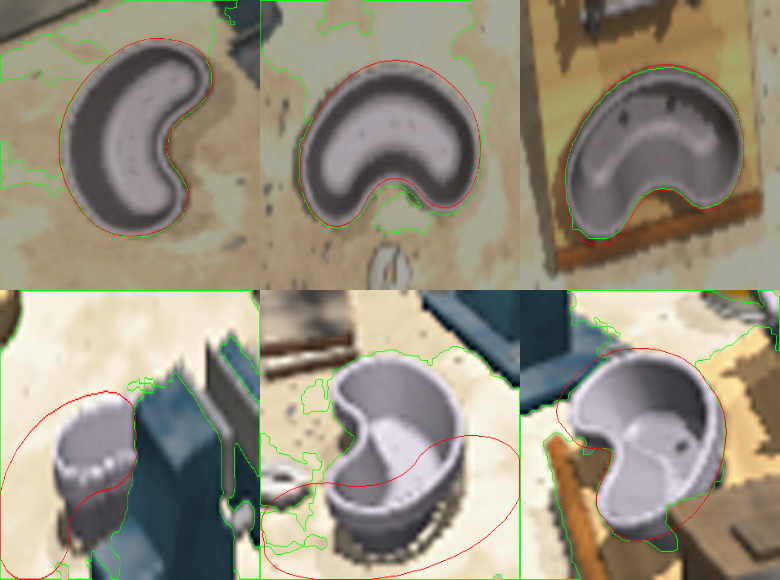

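Rows show top (above) and side (below) fits. The base fit is good in the top view, but the bench dishes' masks leak into the bench. I'll switch to an R−B mask and measure the vice top, stand corners and bail.

```bash
sed -i 's/S=cv2.cvtColor.*/I=im.astype(int);S=I[...,0]-I[...,2]/; s/thr=55/thr=14/' h.py
cat > f1.py <<'E'
from h import *
c=r.camera("top");s=r.camera("side");V=[]
for n,p,b in(("A",[.466,.368,1.40],0),("B",[.4355,.0473,.08],0),("base",[.616,-.0058,.172],1)):
    for t in(8,14,20):
        x,e,v=fit(c,p,b,thr=t);print(n,np.round(x,4),round(e,3))
        if t==14:V.append(cv2.resize(v,(260,290)))
    # project into side for check
    o=outline();im=s["img"][...,::-1].copy()
    q=proj(s,world(x,np.c_[o,np.full(len(o),.04)],b));u=q.mean(0)
    x0,y0=(u-[33,36]).astype(int);w=cv2.resize(im[y0:y0+72,x0:x0+66],(260,290),interpolation=cv2.INTER_CUBIC)
    cv2.polylines(w,[((q-[x0,y0]+.5)*[260/66,290/72]).astype(np.int32)],True,(0,0,255),1);V.append(w)
cv2.imwrite("pics/fit2.png",np.vstack([np.hstack(V[::2]),np.hstack(V[1::2])]))
E
python3 f1.py
```

```text
A [0.4709 0.366  1.3886] 0.119
A [0.4694 0.3669 1.393 ] 0.074
A [0.4684 0.3673 1.4098] 0.043
B [0.4337 0.0464 0.0451] 0.083
B [0.4343 0.0466 0.0532] 0.051
B [0.4347 0.0476 0.0582] 0.316
base [ 0.6157 -0.0035  0.2095] 0.143
base [ 0.616  -0.0058  0.1716] 0.097
base [ 0.6155 -0.0056  0.1779] 0.069
```

View pics/fit2.png

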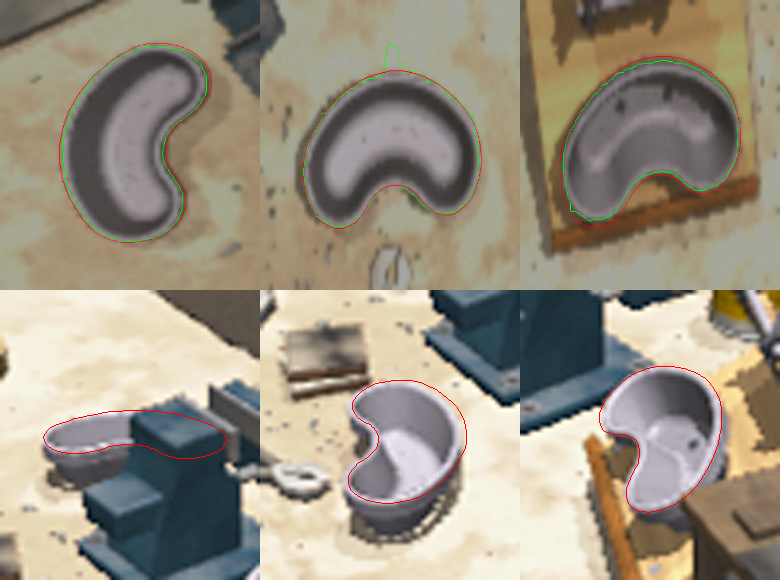

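Both fits hold in the two views: A (0.469, 0.367, 1.40), B (0.434, 0.047, 0.054) and base (0.616, −0.006, 0.172). The plan is to grip each dish across its +y lobe, at 38° on the arc, so the gripper body clears the bail legs. Then I hook the bulge-side ledge on the base rim and release.

```bash
cat > g.py <<'E'
from h import *
from scipy.spatial.transform import Rotation as Ro
def st():
    s=r.read_state();R=Ro.from_quat(s["eef_rot"]).as_matrix();return s,R
def delta(x,y,z,yaw):
    """tool-axis shift and turn to bring TCP to xyz, tool y at world yaw (mod pi)"""
    s,R=st();d=R.T@(np.array([x,y,z])-s["ee_pos"]);c=np.arctan2(R[1,1],R[0,1])
    for k in(-1,0,1):
        t=(yaw-c+np.pi)%(2*np.pi)-np.pi+k*np.pi
        if abs(t)<np.pi:print("d",np.round(d,4),"turn",round(-t,3),"q7",round(s["joint_positions"][6],2))
    print("yaw",round(c,3),"t",s["time"],"R",np.round(R[:,2],3))
def pt(p,l,base=0):return world(p,[l],base)[0]
B=[.4343,.0468,.054];A=[.469,.367,1.40];S=[.616,-.0057,.172];PH=.663
L=[-.062+.062*np.cos(PH),.062*np.sin(PH),0]
E
python3 - <<'E'
from g import *
print(pt(B,L),pt(A,L))
delta(.45,-.2,.4,.717);x=pt(B,L);delta(x[0],x[1],.15,.054+PH)
c=r.camera("top");s=r.camera("side")
for q in((180,350),(275,498),(243,250)):
    for z in(.06,.09,.12):
        w=ray(c,(180+q[0]/3.7,125+q[1]/3.7),z);print(q,z,w.round(3),proj(s,[w])[0].round(0))
E
```

```text
[0.41912476 0.08419546 0.        ] [0.42916275 0.36054232 0.        ]
d [ 0.367  -0.2966 -0.1556] turn 1.166 q7 -0.09
d [ 0.367  -0.2966 -0.1556] turn -1.976 q7 -0.09
yaw -1.259 t 0.3 R [-0.  0. -1.]
d [ 0.4248 -0.5764  0.0945] turn 1.166 q7 -0.09
d [ 0.4248 -0.5764  0.0945] turn -1.976 q7 -0.09
yaw -1.259 t 0.3 R [-0.  0. -1.]
(180, 350) 0.06 [0.535 0.292 0.06 ] [305. 187.]
(180, 350) 0.09 [0.533 0.285 0.09 ] [304. 180.]
(180, 350) 0.12 [0.531 0.279 0.12 ] [303. 172.]
(275, 498) 0.06 [0.426 0.224 0.06 ] [269. 199.]
(275, 498) 0.09 [0.427 0.219 0.09 ] [268. 191.]
(275, 498) 0.12 [0.428 0.214 0.12 ] [268. 182.]
(243, 250) 0.06 [0.606 0.245 0.06 ] [329. 194.]
(243, 250) 0.09 [0.603 0.24  0.09 ] [328. 186.]
(243, 250) 0.12 [0.599 0.234 0.12 ] [327. 177.]
```
Vice near (0.427,.22) to (.53,.285). Height ~.09 probably. Body for A: end at local (-88,-20): world = A+Rz(1.4)@(-.088,-.020): cos1.4=.17, sin=.985: x=.469-.015+.0197=.474; y=.367-.0867-.0034=.277. Corner (-111,9): x=.469-.0189-.0089=.441, y=.367-.109+.0015=.259; corner (-65,-50): x=.469-.011+.049=.507,y=.367-.064-.0085=.294. Vice edge line at x=.441: y≈.228; at .474: .249; at .507: .27 (at z=.09). So clearance ≥ 24 mm. 

Units first: shifts go in units of 25 mm. So 0.367 m is 14.68, -0.297 m is -11.88.

```bash
echo '[14.68, -11.88, -6.24, -1.976, 0.087, 14.68, -11.88, -6.24, -1.976, 0.087, 14.68, -11.88, -6.24, -1.976, 0.087, 14.68, -11.88, -6.24, -1.976, 0.087, 14.68, -11.88, -6.24, -1.976, 0.087, 14.68, -11.88, -6.24, -1.976, 0.087, 14.68, -11.88, -6.24, -1.976, 0.087, 14.68, -11.88, -6.24, -1.976, 0.087, 14.68, -11.88, -6.24, -1.976, 0.087, 14.68, -11.88, -6.24, -1.976, 0.087, 14.68, -11.88, -6.24, -1.976, 0.087, 14.68, -11.88, -6.24, -1.976, 0.087]' | python3 jog.py 25
python3 -c "
from g import *
x=pt(B,L);delta(x[0],x[1],.12,.054+PH)"
```

```text
time: 1.6
ee_pos: [0.4508, -0.1981, 0.4011]
eef_rot: [0.488, 0.873, -0.0, 0.001]
ft_force: [-0.6, -0.5, -0.3]
width: 0.0869
grip_force: 0.0
d [0.2574 0.1205 0.2809] turn 2.975 q7 0.86
d [0.2574 0.1205 0.2809] turn -0.167 q7 0.86
yaw 0.55 t 1.6 R [ 0.001 -0.001 -1.   ]
```

```bash
echo '[10.28, 4.8, 11.24, -0.167, 0.087, 10.28, 4.8, 11.24, -0.167, 0.087, 10.28, 4.8, 11.24, -0.167, 0.087, 10.28, 4.8, 11.24, -0.167, 0.087, 10.28, 4.8, 11.24, -0.167, 0.087, 10.28, 4.8, 11.24, -0.167, 0.087, 10.28, 4.8, 11.24, -0.167, 0.087, 10.28, 4.8, 11.24, -0.167, 0.087, 10.28, 4.8, 11.24, -0.167, 0.087, 10.28, 4.8, 11.24, -0.167, 0.087]' | python3 jog.py
python3 -c "
from g import *
x=pt(B,L);delta(x[0],x[1],.051,.054+PH)"
```

```text
time: 2.6
ee_pos: [0.4201, 0.0829, 0.1193]
eef_rot: [0.417, 0.909, -0.0, -0.001]
ft_force: [-0.2, -1.6, 0.4]
width: 0.0869
grip_force: 0.0
d [0.0015 0.0002 0.0683] turn 3.135 q7 0.36
d [0.0015 0.0002 0.0683] turn -0.007 q7 0.36
yaw 0.71 t 2.6 R [-0.001  0.    -1.   ]
```

```bash
echo '[0.04, 0, 1.6, -0.007, 0.087, 0.04, 0, 2.72, -0.007, 0.087, 0.04, 0, 2.72, -0.007, 0.087, 0.04, 0, 2.72, -0.007, 0.05, 0.04, 0, 2.72, -0.007, 0.05, 0.04, 0, 2.72, -0.007, 0.05, 0.04, 0, 2.72, -0.007, 0.05, 0.04, 0, 2.72, -0.007, 0.05, 0.04, 0, 2.72, -0.007, 0.05]' | python3 jog.py 25
```

```text
time: 3.5
ee_pos: [0.4204, 0.0831, 0.0523]
eef_rot: [0.415, 0.91, -0.0, 0.001]
ft_force: [-2.0, -0.8, 8.7]
width: 0.0603
grip_force: 25.1
```

```bash
echo '[0, 0, -2, 0, 0.05, 0, 0, -4, 0, 0.05, 0, 0, -6, 0, 0.05, 0, 0, -6, 0, 0.05, 0, 0, -6, 0, 0.05]' | python3 jog.py
python3 - <<'E'
from h import *
o=outline();s0=r.read_state();print(s0["ee_pos"])
V=[]
for n in("top","side"):
    c=r.camera(n);im=cv2.resize(c["img"][...,::-1],None,fx=4,fy=4,interpolation=cv2.INTER_CUBIC)
    # predicted dish: moved with tcp since grasp
    p=[.4343,.0468,.054];q=world(p,np.c_[o,np.full(len(o),.04)],0)+(s0["ee_pos"]-[.4204,.0831,.0523])
    k=((proj(c,q)+.5)*4).astype(np.int32);cv2.polylines(im,[k],True,(0,0,255),1)
    x,y=k.mean(0).astype(int);V.append(im[y-280:y+280,x-200:x+200])
cv2.imwrite("pics/g1.png",np.hstack(V))
E
```

```text
time: 4.0
ee_pos: [0.4203, 0.0831, 0.2023]
eef_rot: [0.415, 0.91, 0.0, 0.001]
ft_force: [-0.1, 0.4, -2.0]
width: 0.0601
grip_force: 25.1
[0.42027046 0.08310615 0.20226631]
```

View pics/g1.png

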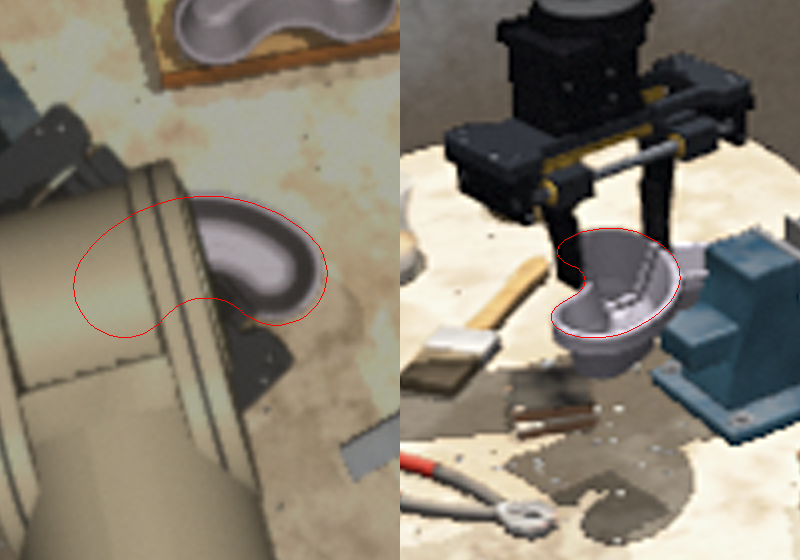

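The dish is held as predicted, within about 3 mm at the free end and level. Next I compute the hover pose over the stand.

Run:
```python
from g import *
s,R=st();y=np.arctan2(R[1,1],R[0,1])-.054
t=pt(S,[0,0,0])+Rz(.172)@[-.0235-.0119,.0362,0];print(t,y)
delta(t[0],t[1],.21,y+.172)
```

```text
[0.5749266  0.02390703 0.        ] 0.6609500605222092
d [-0.1468  0.079  -0.0099] turn 3.024 q7 0.47
d [-0.1468  0.079  -0.0099] turn -0.118 q7 0.47
yaw 0.715 t 4.1 R [-0.002 -0.    -1.   ]
```

Units first: shifts go in units of 25 mm. So -0.147 m is -5.88, -0.12 m is -4.8.

```bash
echo '[-1.6, 0.8, -0.4, -0.118, 0.05, -3.2, 1.72, -0.4, -0.118, 0.05, -4.8, 2.6, -0.4, -0.118, 0.05, -5.88, 3.16, -0.4, -0.118, 0.05, -5.88, 3.16, -0.4, -0.118, 0.05, -5.88, 3.16, -0.4, -0.118, 0.05]' | python3 jog.py
python3 - <<'E'
from g import *
delta(.5749,.0239,.152,.833)
E
```

```text
time: 4.7
ee_pos: [0.5751, 0.0245, 0.2092]
eef_rot: [0.36, 0.933, 0.0, -0.002]
ft_force: [-0.4, -0.7, -1.5]
width: 0.06
grip_force: 25.1
d [-0.0005 -0.0005  0.0572] turn 0.001 q7 0.52
d [-0.0005 -0.0005  0.0572] turn -3.141 q7 0.52
yaw 0.834 t 4.7 R [-0.004  0.002 -1.   ]
```

```bash
echo '[0, 0, 1.2, 0, 0.05, 0, 0, 2, 0, 0.05, 0, 0, 2.16, 0, 0.05, 0, 0, 2.24, 0, 0.05, 0, 0, 2.28, 0, 0.05]' | python3 jog.py; echo '[0, 0, 0.08, 0, 0.05, 0, 0, 0.12, 0, 0.05, 0, 0, 0.16, 0, 0.05]' | python3 jog.py; echo '[0, 0, 0.04, 0, 0.05, 0, 0, 0.08, 0, 0.05]' | python3 jog.py
```

```text
time: 5.2
ee_pos: [0.5759, 0.0244, 0.1554]
eef_rot: [0.36, 0.933, 0.0, 0.001]
ft_force: [0.1, -0.0, -0.9]
width: 0.0602
grip_force: 25.1
time: 5.5
ee_pos: [0.576, 0.024, 0.1509]
eef_rot: [0.361, 0.933, 0.0, 0.0]
ft_force: [0.0, -0.2, -1.5]
width: 0.0601
grip_force: 25.1
time: 5.7
ee_pos: [0.5759, 0.024, 0.1486]
eef_rot: [0.361, 0.933, -0.0, 0.0]
ft_force: [0.2, -0.3, -1.8]
width: 0.0603
grip_force: 25.1
```

To row units: 0.002 m is 0.08, 0.001 m is 0.04.

```bash
echo '[0, 0, 0.04, 0, 0.05, 0, 0, 0.08, 0, 0.05]' | python3 jog.py;echo '[0, 0, 0.04, 0, 0.05, 0, 0, 0.08, 0, 0.05]' | python3 jog.py ; echo '[0, 0, 0.04, 0, 0.05, 0, 0, 0.04, 0, 0.05]' | python3 jog.py|sed -n '2p;4p'
```

```text
time: 5.9
ee_pos: [0.5758, 0.024, 0.1465]
eef_rot: [0.361, 0.933, -0.0, -0.0]
ft_force: [-1.2, 0.1, -1.6]
width: 0.0601
grip_force: 25.0
time: 6.1
ee_pos: [0.5757, 0.0242, 0.1445]
eef_rot: [0.361, 0.933, -0.0, -0.0]
ft_force: [-3.1, 0.7, 0.9]
width: 0.0605
grip_force: 25.1
ee_pos: [0.5756, 0.0241, 0.1434]
ft_force: [-4.7, -0.2, 1.2]
```

```bash
echo '[0.04, -0.04, 0, 0, 0.05, 0.04, -0.04, 0, 0, 0.064, 0.04, -0.04, 0, 0, 0.07, 0.04, -0.04, 0, 0, 0.07, 0.04, -0.04, 0, 0, 0.087, 0.04, -0.04, 0, 0, 0.087, 0.04, -0.04, 0, 0, 0.087]' | python3 jog.py 10;  echo '[0, 0, -0.8, 0, 0.087, 0, 0, -2.4, 0, 0.087, 0, 0, -4, 0, 0.087, 2, -2, -4, 0, 0.087, 3.2, -3.2, -4, 0, 0.087, 4.8, -4.8, -4, 0, 0.087, 5.6, -5.6, -4, 0, 0.087, 5.6, -5.6, -4, 0, 0.087]' | python3 jog.py
python3 - <<'E'
from h import *
o=outline();V=[]
for n in("top","side"):
    c=r.camera(n);im=cv2.resize(c["img"][...,::-1],None,fx=6,fy=6,interpolation=cv2.INTER_CUBIC)
    k=((proj(c,world([.616,-.0057,.172],np.c_[o,np.full(len(o),.054)],1))+.5)*6).astype(np.int32);cv2.polylines(im,[k],True,(0,0,255),1)
    x,y=k.mean(0).astype(int);V.append(im[y-290:y+290,x-200:x+200])
cv2.imwrite("pics/n1.png",np.hstack(V))
E
```

```text
time: 7.0
ee_pos: [0.5745, 0.024, 0.1436]
eef_rot: [0.361, 0.933, 0.0, 0.0]
ft_force: [-0.3, -0.4, 0.7]
width: 0.0839
grip_force: 0.0
time: 7.8
ee_pos: [0.3728, 0.0139, 0.2443]
eef_rot: [0.361, 0.932, -0.003, 0.003]
ft_force: [0.2, 0.1, 0.5]
width: 0.087
grip_force: 0.0
```

View pics/n1.png

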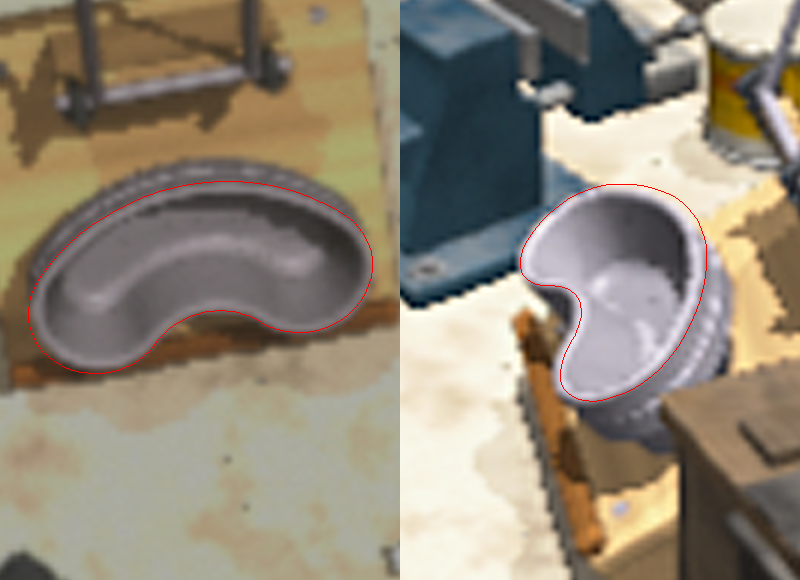

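The first dish is nested: its rim lies on the predicted outline (14 mm up along z) in both views. Now dish A.

Run:
```python
from g import *
x=pt(A,L);delta(x[0],x[1],.14,1.40+PH)
```

```text
d [0.1947 0.2918 0.1031] turn 1.911 q7 0.9
d [0.1947 0.2918 0.1031] turn -1.231 q7 0.9
yaw 0.832 t 7.9 R [ 0.003 -0.004 -1.   ]
```

```bash
echo '[7.8, 11.68, 2, -1.231, 0.087, 7.8, 11.68, 2, -1.231, 0.087, 7.8, 11.68, 2, -1.231, 0.087, 7.8, 11.68, 2, -1.231, 0.087, 7.8, 11.68, 2, -1.231, 0.087, 7.8, 11.68, 2, -1.231, 0.087, 7.8, 11.68, 2, -1.231, 0.087, 7.8, 11.68, 2, -1.231, 0.087, 7.8, 11.68, 4, -1.231, 0.087, 7.8, 11.68, 4.12, -1.231, 0.087, 7.8, 11.68, 4.12, -1.231, 0.087]' | python3 jog.py 25
python3 -c "
from g import *
x=pt(A,L);delta(x[0],x[1],.0515,1.40+PH)"
```

```text
time: 9.0
ee_pos: [0.4287, 0.3618, 0.1397]
eef_rot: [-0.243, 0.97, 0.001, -0.002]
ft_force: [0.4, 0.2, -0.0]
width: 0.0873
grip_force: 0.0
d [-0.0001 -0.0016  0.0882] turn 3.141 q7 0.9
d [-0.0001 -0.0016  0.0882] turn -0.001 q7 0.9
yaw 2.062 t 9.0 R [-0.004  0.    -1.   ]
```

```bash
echo '[0, -0.04, 1.6, 0, 0.087, 0, -0.04, 3, 0, 0.087, 0, -0.04, 3.52, 0, 0.087, 0, -0.04, 3.52, 0, 0.087, 0, -0.04, 3.52, 0, 0.05, 0, -0.04, 3.52, 0, 0.05, 0, -0.04, 3.52, 0, 0.05, 0, -0.04, 3.52, 0, 0.05, 0, -0.04, 3.52, 0, 0.05, 0, -0.04, 3.52, 0, 0.05]' | python3 jog.py 25
python3 - <<'E'
from g import *
s,R=st();y=np.arctan2(R[1,1],R[0,1]);l=Rz(-1.40)@(s["ee_pos"]-[A[0],A[1],0]);print(l,y-1.4)
E
```

```text
time: 10.0
ee_pos: [0.4296, 0.3611, 0.0531]
eef_rot: [-0.244, 0.97, -0.0, 0.0]
ft_force: [-0.0, -1.6, 5.8]
width: 0.0597
grip_force: 24.9
[-0.01253199  0.03783845  0.05312768] 0.6638509458137904
```

To row units: -0.1 m is -4, -0.18 m is -7.2.

```bash
echo '[0, 0, -2, 0, 0.05, 0, 0, -4, 0, 0.05, 0, 0, -6, 0, 0.05, 0, 0, -7.2, 0, 0.05, 0, 0, -7.2, 0, 0.05]' | python3 jog.py
python3 - <<'E'
from g import *
t=pt(S,[0,0,0])+Rz(.172)@[-.031-.0125,.037,0];print(t)
delta(.46,.1,.235,.172+.664)
E
```

```text
time: 10.5
ee_pos: [0.43, 0.3625, 0.2366]
eef_rot: [-0.244, 0.97, 0.001, 0.003]
ft_force: [0.0, 0.4, -2.5]
width: 0.0593
grip_force: 25.0
[0.5668092  0.02330888 0.        ]
d [ 0.0979 -0.2454  0.0009] turn 1.228 q7 0.96
d [ 0.0979 -0.2454  0.0009] turn -1.914 q7 0.96
yaw 2.064 t 10.5 R [ 0.005  0.003 -1.   ]
```

```bash
echo '[3.92, -9.8, 0, 1.228, 0.05, 3.92, -9.8, 0, 1.228, 0.05, 3.92, -9.8, 0, 1.228, 0.05, 3.92, -9.8, 0, 1.228, 0.05, 3.92, -9.8, 0, 1.228, 0.05, 3.92, -9.8, 0, 1.228, 0.05, 3.92, -9.8, 0, 1.228, 0.05, 3.92, -9.8, 0, 1.228, 0.05, 3.92, -9.8, 0, 1.228, 0.05, 3.92, -9.8, 0, 1.228, 0.05, 3.92, -9.8, 0, 1.228, 0.05]' | python3 jog.py
python3 - <<'E'
from g import *
delta(.5668,.0233,.22,.172+.664)
o=outline();V=[]
s0=r.read_state();R=Ro.from_quat(s0["eef_rot"]).as_matrix();y=np.arctan2(R[1,1],R[0,1])-.664
p=s0["ee_pos"]-Rz(y)@[-.0125,.0378,.0531]
for n in("top","side"):
    c=r.camera(n);im=cv2.resize(c["img"][...,::-1],None,fx=4,fy=4,interpolation=cv2.INTER_CUBIC)
    q=world([p[0],p[1],y],np.c_[o,np.full(len(o),.04)],0)+[0,0,p[2]]
    k=((proj(c,q)+.5)*4).astype(np.int32);cv2.polylines(im,[k],True,(0,0,255),1)
    a,b=k.mean(0).astype(int);V.append(im[b-280:b+280,a-200:a+200])
cv2.imwrite("pics/g2.png",np.hstack(V))
E
```

```text
time: 11.6
ee_pos: [0.4587, 0.0989, 0.2322]
eef_rot: [0.357, 0.934, -0.0, -0.0]
ft_force: [0.3, -0.4, -1.9]
width: 0.0601
grip_force: 25.0
d [-0.1309  0.0159  0.0121] turn 0.004 q7 0.48
d [-0.1309  0.0159  0.0121] turn -3.138 q7 0.48
yaw 0.84 t 11.6 R [-0. -0. -1.]
```

View pics/g2.png

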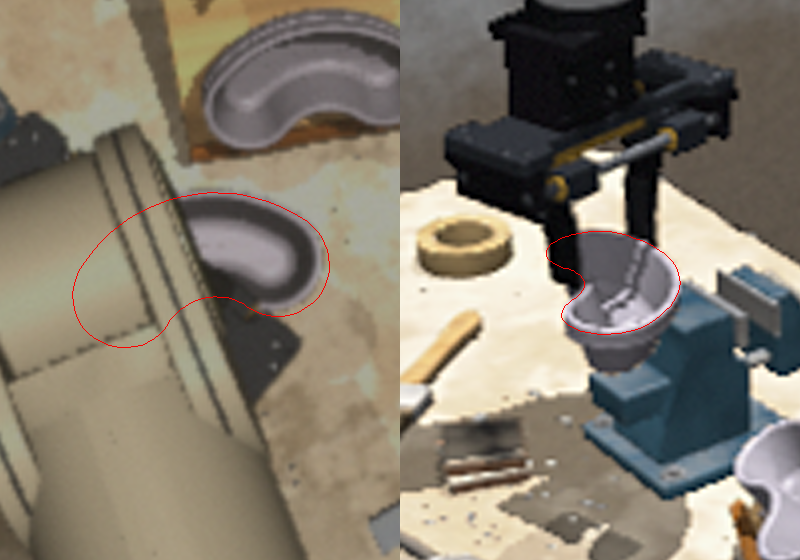

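Dish A is held as predicted, with the same small offset as the first. Next: hover over the stand, then lower.

To row units: -0.131 m is -5.24, -0.11 m is -4.4.

```bash
echo '[-1.6, 0.24, 0.4, 0, 0.05, -3.2, 0.4, 0.48, 0, 0.05, -4.4, 0.56, 0.48, 0.004, 0.05, -5.24, 0.64, 0.48, 0.004, 0.05, -5.24, 0.64, 0.48, 0.004, 0.05, -5.24, 0.64, 0.48, 0.004, 0.05]' | python3 jog.py
python3 -c "
from g import *
delta(.5668,.0233,.164,.836)"
```

```text
time: 12.3
ee_pos: [0.5666, 0.0232, 0.2202]
eef_rot: [0.361, 0.933, 0.0, -0.001]
ft_force: [-0.3, 0.3, -1.0]
width: 0.0595
grip_force: 25.0
d [-0.0001  0.0002  0.0562] turn 3.139 q7 0.46
d [-0.0001  0.0002  0.0562] turn -0.003 q7 0.46
yaw 0.833 t 12.3 R [-0.001  0.001 -1.   ]
```

To row units: 0.059 m is 2.36, 0.058 m is 2.32.

```bash
echo '[0, 0, 1.2, 0, 0.05, 0, 0, 2, 0, 0.05, 0, 0, 2.24, 0, 0.05, 0, 0, 2.32, 0, 0.05, 0, 0, 2.36, 0, 0.05]' | python3 jog.py|sed -n '2p;4p'; echo '[0, 0, 0.04, 0, 0.05, 0, 0, 0.08, 0, 0.05]' | python3 jog.py|sed -n '2p;4p'; echo '[0, 0, 0.04, 0, 0.05, 0, 0, 0.08, 0, 0.05]' | python3 jog.py|sed -n '2p;4p'
```

```text
ee_pos: [0.5671, 0.0232, 0.1625]
ft_force: [0.1, 0.1, -1.5]
ee_pos: [0.5672, 0.0228, 0.1603]
ft_force: [-0.2, -0.1, -1.1]
ee_pos: [0.5668, 0.0227, 0.1577]
ft_force: [-1.8, -0.1, 1.6]
```

```bash
echo '[0, 0, 0.04, 0, 0.05, 0, 0, 0.08, 0, 0.05]' | python3 jog.py|sed -n '2p;4p'; echo '[0, 0, 0, 0, 0.064, 0, 0, 0, 0, 0.07, 0, 0, 0, 0, 0.07, 0, 0, 0, 0, 0.087, 0, 0, 0, 0, 0.087, 0, 0, 0, 0, 0.087]' | python3 jog.py 10|sed -n '2p;4,5p';  echo '[0, 0, -0.8, 0, 0.087, 0, 0, -2.4, 0, 0.087, 0, 0, -4, 0, 0.087, 2, -2, -4, 0, 0.087, 3.2, -3.2, -4, 0, 0.087, 4.8, -4.8, -4, 0, 0.087, 5.6, -5.6, -4, 0, 0.087, 5.6, -5.6, -4, 0, 0.087]' | python3 jog.py
python3 - <<'E'
from h import *
o=outline();V=[]
for n in("top","side"):
    c=r.camera(n);im=cv2.resize(c["img"][...,::-1],None,fx=5,fy=5,interpolation=cv2.INTER_CUBIC)
    k=((proj(c,world([.616,-.0057,.172],np.c_[o,np.full(len(o),.068)],1))+.5)*5).astype(np.int32);cv2.polylines(im,[k],True,(0,0,255),1)
    for a in np.arange(0,2.76,.25):  # bail sleeve circle at angles
        g=proj(c,world([.616,-.0057,.172],[[.082-.137*np.cos(a),s,.0715+.137*np.sin(a)] for s in(-.024,.024)],1))
        if a>2.1: cv2.polylines(im,[((g+.5)*5).astype(np.int32)],False,(0,int(255*(a-2)/.8),255),1)
    x,y=k.mean(0).astype(int);V.append(im[y-400:y+180,x-170:x+230])
cv2.imwrite("pics/n2.png",np.hstack(V))
E
```

```text
ee_pos: [0.5666, 0.0227, 0.1555]
ft_force: [-4.2, 0.4, 2.1]
ee_pos: [0.567, 0.0228, 0.1556]
ft_force: [-0.4, -0.1, 1.3]
width: 0.0845
time: 14.8
ee_pos: [0.3682, 0.0135, 0.2556]
eef_rot: [0.361, 0.932, -0.0, 0.001]
ft_force: [0.8, -0.6, -0.8]
width: 0.0871
grip_force: 0.0
```

View pics/n2.png

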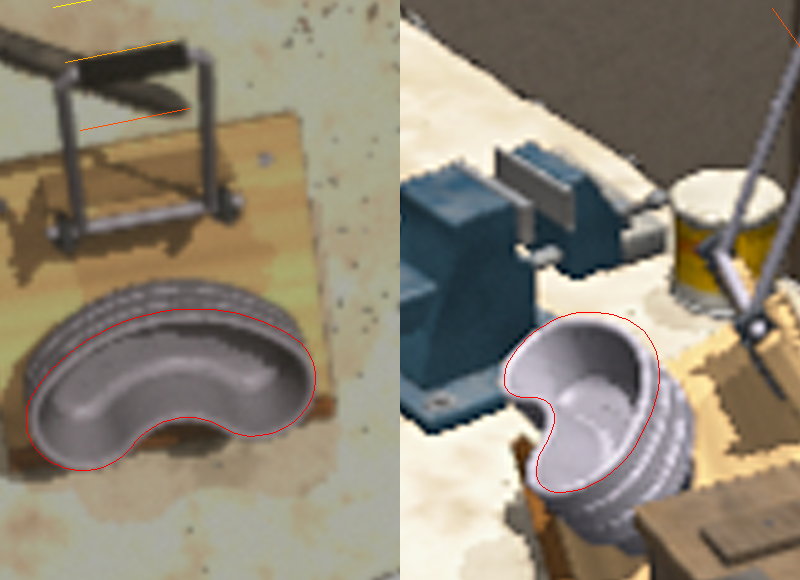

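Both loose dishes are nested, and the rim lies on the predicted 68 mm-level outline in both views. The sleeve at (133,62) in the left panel gives a bail angle of about 2.45. Next I approach behind the bar from above with closed fingers.

To row units: -0.15 m is -6, -0.1 m is -4.

```bash
echo '[0, 0, -2, 0, 0.02, 0, 0, -4, 0, 0, 0, 0, -6, -0.911, 0, 0, 0, -6, -0.911, 0, 0, 0, -6, -0.911, 0, 0, 0, -6, -0.911, 0, 0, 0, -6, -0.911, 0, 0, 0, -6, -0.911, 0, 0, 0, -6, -0.911, 0]' | python3 jog.py 20
python3 - <<'E'
from g import *
for u in(.121,):
    t=pt(S,[0,0,0])+Rz(.172)@[u,0,0];delta(t[0],t[1],.405,.172+np.pi/2)
E
```

```text
time: 15.8
ee_pos: [0.3695, 0.0137, 0.4054]
eef_rot: [-0.088, 0.996, 0.0, -0.0]
ft_force: [0.7, -0.2, 1.0]
width: 0.0234
grip_force: 0.0
d [-3.603e-01 -6.270e-02  2.000e-04] turn 0.004 q7 1.85
d [-3.603e-01 -6.270e-02  2.000e-04] turn -3.138 q7 1.85
yaw 1.747 t 15.8 R [-0.  0. -1.]
```

To row units: -0.36 m is -14.4, -0.063 m is -2.52.

```bash
echo '[-14.4, -2.52, 0, 0.004, 0, -14.4, -2.52, 0, 0.004, 0, -14.4, -2.52, 0, 0.004, 0, -14.4, -2.52, 0, 0.004, 0, -14.4, -2.52, 0, 0.004, 0, -14.4, -2.52, 0, 0.004, 0, -14.4, -2.52, 0, 0.004, 0, -14.4, -2.52, 0, 0.004, 0, -14.4, -2.52, 0, 0.004, 0, -14.4, -2.52, 0, 0.004, 0]' | python3 jog.py
python3 - <<'E'
from g import *
t=pt(S,[0,0,0])+Rz(.172)@[.121,0,0];delta(t[0],t[1],.308,.172+np.pi/2)
c=r.camera("side");im=cv2.resize(c["img"][100:300,280:480,::-1],None,fx=3,fy=3,interpolation=cv2.INTER_CUBIC);cv2.imwrite("pics/b1.png",im)
E
```

```text
time: 16.8
ee_pos: [0.7348, 0.0136, 0.4045]
eef_rot: [-0.083, 0.997, 0.001, -0.001]
ft_force: [-0.9, -0.4, 0.4]
width: 0.0008
grip_force: 0.0
d [-0.0007  0.0012  0.0965] turn 3.135 q7 1.46
d [-0.0007  0.0012  0.0965] turn -0.006 q7 1.46
yaw 1.736 t 16.8 R [-0.001  0.002 -1.   ]
```

View pics/b1.png

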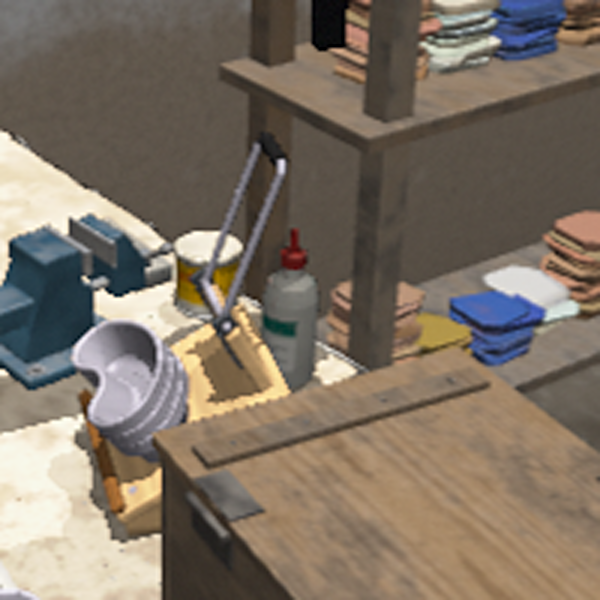

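The sleeve is at side pixel (370,149), and the fingertip is above and behind it near (390,117). Now I check the bail angle numerically.

Run:
```python
from g import *
s=r.camera("side");c=r.camera("top")
for a in(2.3,2.35,2.4,2.45,2.5):
    w=world(S,[[.082-.137*np.cos(a),0,.0715+.137*np.sin(a)]],1);print(a,w.round(3),proj(s,w).round(1),proj(c,w).round(1))
print(proj(s,[r.read_state()["ee_pos"]-[0,0,.022]]))
```

```text
2.3 [[0.678 0.005 0.307]] [[363.5 148.2]] [[335.3 143.9]]
2.35 [[0.685 0.006 0.305]] [[366.2 148.5]] [[334.7 141.1]]
2.4 [[0.691 0.007 0.304]] [[368.9 149. ]] [[334.1 138.4]]
2.45 [[0.698 0.008 0.301]] [[371.5 149.6]] [[333.5 135.7]]
2.5 [[0.704 0.01  0.299]] [[374.  150.3]] [[332.9 133.2]]
[[388.25126244 114.59181345]]
```

```bash
echo '[0, 0.04, 2, 0, 0, 0, 0.04, 3.88, 0, 0, 0, 0.04, 3.88, 0, 0, 0, 0.04, 3.88, 0, 0]' | python3 jog.py; echo '[0.8, 0, -0.2, 0, 0, 1.4, 0, -0.36, 0, 0, 2, 0, -0.36, 0, 0, 2.68, 0, -0.36, 0, 0, 3.28, 0, -0.32, 0, 0, 3.92, 0, -0.2, 0, 0, 4.56, 0, -0.04, 0, 0, 5.12, 0, 0.24, 0, 0, 5.68, 0, 0.56, 0, 0, 6.2, 0, 0.92, 0, 0, 6.2, 0, 0.92, 0, 0]' | python3 jog.py
python3 - <<'E'
from g import *
s=r.read_state();print(Rz(-.172)@(s["ee_pos"]-[S[0],S[1],.022]))
E
```

```text
time: 17.35
ee_pos: [0.734, 0.013, 0.3106]
eef_rot: [-0.083, 0.997, -0.0, 0.0]
ft_force: [0.1, -0.7, 1.3]
width: 0.0006
grip_force: 0.0
time: 18.45
ee_pos: [0.5819, -0.0117, 0.2891]
eef_rot: [-0.084, 0.996, -0.001, 0.002]
ft_force: [-0.2, -0.4, 1.0]
width: 0.0004
grip_force: 0.0
[-3.45907625e-02 -7.74402348e-05  2.67063567e-01]
```

```bash
echo '[0, 0, -1.6, 0, 0, 0, 0, -3.2, 0, 0, 0, 0, -4, 0, 0, 0, 0, -4, 0, 0]' | python3 jog.py | sed -n '2p;4p'
cat > bail.py <<'E'
from g import *
def bail():
    s=r.camera("side");I=cv2.cvtColor(s["img"],cv2.COLOR_RGB2GRAY).astype(np.float32);o=[]
    for a in np.arange(-.2,2.76,.03):
        f=lambda y0,y1,R:np.mean(cv2.remap(I,proj(s,world(S,[[.082-R*np.cos(a),y,.0715+R*np.sin(a)] for y in np.linspace(y0,y1,9)],1)).astype(np.float32)[None],None,cv2.INTER_LINEAR))
        o.append((f(-.02,.02,.137),a))
    for v,a in sorted(o)[:8]:print(round(a,2),round(float(v)))
bail()
E
python3 bail.py
```

```text
ee_pos: [0.5833, -0.0107, 0.3918]
ft_force: [0.5, 0.5, 0.1]
1.42 22
1.39 32
0.7 44
0.67 44
0.79 45
0.76 45
0.73 45
0.64 45
```

The bail is at 1.42 rad, as planned. Next I push from above along the arc.

To row units: 0.214 m is 8.56, 0.161 m is 6.44.

```bash
echo '[0.8, 0, 1.6, 0, 0, 0.8, 0, 3, 0, 0, 0.88, 0, 3.4, 0, 0, 1.32, 0, 3.92, 0, 0, 1.76, 0, 4.48, 0, 0, 2.12, 0, 5.08, 0, 0, 2.4, 0, 5.72, 0, 0, 2.6, 0, 6.44, 0, 0, 2.72, 0, 7.12, 0, 0, 2.72, 0, 7.84, 0, 0, 2.68, 0, 8.56, 0, 0, 2.68, 0, 8.56, 0, 0]' | python3 jog.py
python3 - <<'E'
from g import *
s=r.read_state();print(Rz(-.172)@(s["ee_pos"]-[S[0],S[1],.022]))
E
python3 bail.py
```

```text
time: 20.1
ee_pos: [0.515, -0.023, 0.1703]
eef_rot: [-0.084, 0.996, 0.0, -0.001]
ft_force: [0.4, -0.3, 0.6]
width: 0.0004
grip_force: 0.0
[-0.10251759  0.00025434  0.14825085]
0.4 11
0.49 11
0.58 11
0.61 11
0.43 11
0.52 11
0.55 11
0.46 12
```

To row units: -0.009 m is -0.36, 0.031 m is 1.24.

```bash
echo '[-0.12, 0, 0.24, 0, 0, -0.24, 0, 0.44, 0, 0, -0.36, 0, 0.64, 0, 0, -0.48, 0, 0.88, 0, 0, -0.56, 0, 1.08, 0, 0, -0.64, 0, 1.24, 0, 0]' | python3 jog.py|sed -n '2p;4p'; echo '[-0.04, 0, 0.08, 0, 0, -0.08, 0, 0.16, 0, 0]' | python3 jog.py|sed -n '2p;4p';echo '[-0.04, 0, 0.04, 0, 0, -0.04, 0, 0.08, 0, 0]' | python3 jog.py|sed -n '2p;4p'
```

```text
ee_pos: [0.5315, -0.0204, 0.1401]
ft_force: [0.2, 0.3, -0.1]
ee_pos: [0.5333, -0.02, 0.1364]
ft_force: [-0.1, -0.6, 0.2]
ee_pos: [0.5345, -0.0198, 0.1346]
ft_force: [0.9, 0.3, 1.2]
```

To row units: 0.002 m is 0.08, 0.001 m is 0.04.

```bash
echo '[0, 0, 0.04, 0, 0, 0, 0, 0.08, 0, 0]' | python3 jog.py|sed -n '2p;4p';echo '[0, 0, 0.04, 0, 0, 0, 0, 0.08, 0, 0]' | python3 jog.py|sed -n '2p;4p';echo '[0, 0, 0.04, 0, 0, 0, 0, 0.08, 0, 0]' | python3 jog.py|sed -n '2p;4p'
```

```text
ee_pos: [0.5346, -0.0198, 0.1329]
ft_force: [-1.4, -0.1, 8.2]
ee_pos: [0.5349, -0.0198, 0.1322]
ft_force: [-6.4, -1.4, 25.4]
ee_pos: [0.5351, -0.0197, 0.1316]
ft_force: [-15.8, -2.3, 41.4]
```

The bail hit its stop at the expected height. I'll lift off and check.

```bash
echo '[0, 0, -0.4, 0, 0, 0, 0, -2, 0, 0, 0, 0, -4, 0, 0, 2, 0, -6, 0, 0, 4, 0, -8, 0, 0, 5.6, 0, -8, 0, 0, 5.6, 0, -8, 0, 0, 5.6, 0, -8, 0, 0]' | python3 jog.py|sed -n '1,2p;4p'
cat >> bail.py <<'E'
s=r.camera("top");J=cv2.cvtColor(s["img"],cv2.COLOR_RGB2GRAY)
for cam in(s,r.camera("side")):
    J=cv2.cvtColor(cam["img"],cv2.COLOR_RGB2GRAY).astype(np.float32)
    print([(round(a,2),round(float(np.mean(cv2.remap(J,proj(cam,world(S,[[.082-.137*np.cos(a),y,.0715+.137*np.sin(a)] for y in np.linspace(-.02,.02,9)],1)).astype(np.float32)[None],None,cv2.INTER_LINEAR))))) for a in np.arange(-.2,.3,.04)])
E
python3 bail.py
```

```text
time: 22.55
ee_pos: [0.3944, -0.044, 0.3309]
ft_force: [0.2, -0.5, 0.2]
0.04 40
0.73 44
0.7 44
0.76 45
0.67 45
0.64 45
0.79 45
0.61 45
[(np.float64(-0.2), 60), (np.float64(-0.16), 62), (np.float64(-0.12), 71), (np.float64(-0.08), 47), (np.float64(-0.04), 39), (np.float64(0.0), 39), (np.float64(0.04), 43), (np.float64(0.08), 64), (np.float64(0.12), 104), (np.float64(0.16), 137), (np.float64(0.2), 147), (np.float64(0.24), 150), (np.float64(0.28), 151)]
[(np.float64(-0.2), 164), (np.float64(-0.16), 158), (np.float64(-0.12), 145), (np.float64(-0.08), 108), (np.float64(-0.04), 75), (np.float64(0.0), 56), (np.float64(0.04), 40), (np.float64(0.08), 53), (np.float64(0.12), 69), (np.float64(0.16), 92), (np.float64(0.2), 107), (np.float64(0.24), 106), (np.float64(0.28), 97)]
```

Top and side readings put the bail at about 0 to 0.04 rad, resting on the rim, and contact came at the expected height, so I'm handing in.

```bash
python3 -c "
from bench import r
print(r.close_job())"
```

```text
the job is handed in; nothing more can be done
None
```

Both loose dishes are nested on the fixed dish and the bail rests on the rim of the top one. The job was handed in after about 23 s of the 72 s, with the gripper clear of everything; the hand-in returned no verdict.

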